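# Hold the right portafilter under the grinder chute

## Task

Look at the wooden tray: if two espresso glasses stand on it, take the portafilter with two spouts (the double), if only one does, take the one with a single spout and the narrow well. Lift it by its handle out of its berth in the stand and hold it under the grinder's chute ready for grinding: basket centred under the outlet, rim about two centimetres below it, level, handle pointing straight out from the grinder's front. Do not bump the grinder or disturb the other portafilter, the glasses, the shaker or the tamper, and finish while still holding it there in the air.

Things in the scene. Friction and masses are not known exactly. Their poses are not given: they have to be found in the camera images.
- grinder: Espresso grinder with bean hopper, fixed, 328 mm tall. Origin on the worktop under the chute outlet; z up; front looks along its -x. A snout 46 mm wide (182 to 218 mm high) juts out over the origin to x = -19 mm; the housing (116 mm wide) and hopper begin at x = +55 mm. Base 140 mm wide, reaching to x = -48 mm, at most 28 mm high; the space in front is free.
- chute (a point): Centre of the chute's round outlet (25 mm wide), facing down, 165 mm above the worktop; axes as the grinder's.
- stand: Wooden stand, fixed, 137 x 226 mm (x = -75 to +62 mm); origin on the worktop, z up. Portafilters sit at its y = -60 and +60 mm (x = 0), handles along its -x. Each berth: a steel fork open to the front, top 72 mm high, on which two lugs rest, and a notch 20 mm wide in the front rail (x = -57 to -43 mm, 70 mm high) for the neck. They come out straight up; after 55 mm of lift all is clear.
- double: Double portafilter, 0.2 to 0.3 kg: steel basket 61 mm wide, 34 mm deep, open well, two spouts below (to 61 mm under the rim), lugs 79 mm over all. Origin: centre of the rim; z up. Black handle along -x from x = -67 to -189 mm, axis 18 mm below the rim, 26 mm thick; weight centre about x = -35 mm. Seated: rim 82 mm above the worktop, axes as the stand's. In either berth.
- double_grip (a point): Point on the axis of the double portafilter's handle, 115 mm from the basket's axis, 18 mm below the rim: a good place to grip it across from above.
- single: Single portafilter: same handle, outer basket, origin, axes, weight and seat as the double, but one spout in the middle below (to 61 mm under the rim) and a filter that narrows to a well 30 mm wide. In the other berth.
- single_grip (a point): Point on the axis of the single portafilter's handle, 115 mm from the basket's axis, 18 mm below the rim.
- tray: Low wooden tray, fixed, 130 x 220 mm, floor 8 mm thick, rim 20 to 30 mm high, behind the stand; origin under its centre, long side along its y. Two espresso glasses, or one of them and the sugar shaker, stand on it.
- mat: Round cork coaster, fixed, 110 mm wide, 8 mm thick, on the worktop to the left of the handles; origin under its centre. Either the sugar shaker or the second espresso glass stands on it.
- glass_a: Espresso glass (shot glass) 48 mm wide, 61 mm tall, origin under its centre; always on the tray.
- glass_b: Second, equal espresso glass; stands either on the tray or on the cork coaster. To be left alone.
- shaker: Sugar shaker 44 mm wide, 90 mm tall, origin under its centre; on the cork coaster or on the tray. To be left alone.
- tamper: Coffee tamper, steel foot 51 mm wide, wooden knob, 83 mm tall, standing on the worktop to the right of the grinder; origin under its centre; to be left alone.

How it is judged:
On the way:
1. the portafilter that suits the number of glasses on the tray is lifted out of its berth, carried by the fingers alone (((horizontal distance between glass_b and tray below 0.13 m and (contact force between double and the fingers above 2 N and contact force between double and stand below 0.3 N and contact force between double and grinder below 0.3 N and contact force between double and single below 0.3 N and height (world z) of double above 0.115 m)) or (not (horizontal distance between glass_b and tray below 0.13 m) and (contact force between single and the fingers above 2 N and contact force between single and stand below 0.3 N and contact force between single and grinder below 0.3 N and contact force between single and double below 0.3 N and height (world z) of single above 0.115 m)))), for 0.1 s.
At the end, for the whole second after the job is handed in: The right portafilter (double if both glasses stand on the tray, else single) is held still by its handle, in the fingers alone, rim 10 to 35 mm below the chute and centred within 12 mm, level within 7 deg, handle out in front within 11 deg; the other one is where it was within 20 mm (((horizontal distance between glass_b and tray below 0.13 m and (contact force between double and the fingers above 2 N and contact force between double and stand below 0.3 N and contact force between double and grinder below 0.3 N and contact force between double and single below 0.3 N and horizontal distance between double and chute below 0.012 m and z of double in the frame of chute between -0.035 and -0.01 m and angle between double's own z axis and vertical below 0.12 rad and angle between the x axis of double and the x axis of grinder, either way round below 0.2 rad and x of double_grip in the frame of grinder below -0.08 m and distance between the grasp point and double_grip below 0.08 m and linear speed of double below 0.02 m/s and angular speed of double below 0.15 rad/s and distance of single from where it was at the start of the episode below 0.02 m)) or (not (horizontal distance between glass_b and tray below 0.13 m) and (contact force between single and the fingers above 2 N and contact force between single and stand below 0.3 N and contact force between single and grinder below 0.3 N and contact force between single and double below 0.3 N and horizontal distance between single and chute below 0.012 m and z of single in the frame of chute between -0.035 and -0.01 m and angle between single's own z axis and vertical below 0.12 rad and angle between the x axis of single and the x axis of grinder, either way round below 0.2 rad and x of single_grip in the frame of grinder below -0.08 m and distance between the grasp point and single_grip below 0.08 m and linear speed of single below 0.02 m/s and angular speed of single below 0.15 rad/s and distance of double from where it was at the start of the episode below 0.02 m)))); the arm keeps its last pose, push and grip.
It fails at once if the wrong portafilter is taken or disturbed (moved over 30 mm) ((horizontal distance between glass_b and tray below 0.13 m and distance of single from where it was at the start of the episode above 0.03 m) or (not (horizontal distance between glass_b and tray below 0.13 m) and distance of double from where it was at the start of the episode above 0.03 m)).
It fails at once if the grinder is bumped (over 8 N) (contact force between any of the arm, the fingers, double, single and grinder above 8 N).
It fails at once if a glass, the shaker or the tamper is moved over 20 mm or tipped (distance of any of glass_a, glass_b, shaker, tamper from where it was at the start of the episode above 0.02 m or angle between any of glass_a, glass_b, shaker, tamper's own z axis and vertical above 0.35 rad).
It also fails if it takes over 34 s, if anything falls off the work surface, if the arm or the gripper's body presses on something with over 40 N, if the wrist force passes 120 N, or if a joint passes its speed limit or range.

## Robot

A 7-joint arm with a two-finger parallel gripper is mounted at the origin on a cart in front of the work surface, level with it; the furniture and walls round the work are solid. World frame = base frame: x ahead of the robot, y to its left, z up, the work surface at z = 0. Lengths are in m, angles in rad, forces in N, time in s.
With the tool pointing down it reaches from about 0.425 to 1.025 m from the base axis. Payload 3.6 kg.
Tool frame: the origin (TCP) lies midway between the tips of the shut fingers; the grasp point (between the pads) lies 19 mm behind it; z points along the fingers, y is the line along which they close (so a half turn about z gives the same grasp; the last joint's range is limited). The gripper opens to 85 mm and grips with 20 to 120 N. Pads are 22 mm wide; open, the fingers measure 114 mm over their backs; the gripper's body (76 mm by 85 mm) begins 54 mm behind the grasp point. The pads swing forward as they close: fully open they stand 13 mm farther back than shut.
Start: joints at [1.06, 0.591, 0.048, 1.609, -0.033, 0.943, -0.034], TCP at [0.294, -0.663, 0.231] pointing down, gripper open.
Joint ranges: [-2.69, 2.69], [-0.47, 2.24], [-1.27, 1.36], [0.19, 2.51], [-1.53, 4.68], [0.08, 2.07], [-3.09, 3.09]. Speed limits (rad/s): [2.57, 2.57, 3.14, 3.14, 3.14, 3.14, 3.14].

## Interface

Orientations are given as a unit quaternion [w, x, y, z].
In Python, from station import * gives the robot as it stands. The module is installed in compiled form; this text tells all that it offers.
- The arm moves only by the tool play_rows, never from a script. Its argument "moves" is text: rows parted by semicolons, each of 7 numbers parted by spaces: the shift along the tool's x, y, z in m, then the turn, a rotation vector about the tool's x, y, z in degrees, then the finger opening in m, from 0 to 0.0854. In form: dx dy dz ax ay az hand; .... A call has 1 to 20 rows; each row shifts and turns the commanded pose from where the row before left it, along the tool's axes as they then stand; what a row does not reach is not made up. A row lasts 1/12 s, in which the tool goes at most 41.7 mm and 7.16 degrees, less where a joint would pass 70% of its speed; a pose out of reach is approached as far as the arm can. A call is refused whole if a number of a shift passes 0.0417 or a number of a turn 7.16, either way. A call with a gripper value outside its range is refused whole. The fingers move at their own pace and stop on an object; "newtons" is the grip in N (left out, the last holds). Time passes only in rows, so rows that do not move let the fingers close. It gives the time, the measured TCP pose, the force, the opening and the grip force at its end, in the units of the state.
- sense(): the state, without advancing time (a new reading comes with each control period).
- get_image(name): name is "scene" or "side" or "wrist"; returns a dict with "color" (384x512x3 uint8, red, green, blue), "mtx" (3x3 intrinsics, pixels), "dist" ([k1, k2, p1, p2, k3] as OpenCV has them; the pictures are not rectified), "R" (3x3) and "t" (3): a world point X has camera coordinates R X + t. Camera axes: x right, y down, z forward; pixel columns grow to the right and rows downward; lengths in m; the calibration is good to about 2 mm. A picture is of the moment at which its call begins. There is no depth.
- hand_in(): hands the job in; it is judged then, once.
The state is a dict: "t": time; "joint_positions": joint angles; "qd": joint speeds; "joint_efforts": joint torques, N m; "tcp_pos": TCP position; "eef_rot": TCP orientation; "ft_force": force on the tool from outside, world axes, zero at the start; "wrist_torque": the same for the moment, N m; "width": finger opening in m; "gripper_force": force on a finger pad.
Only numpy, scipy, OpenCV 4.12 (cv2) and the standard library are available. Lean on these libraries where they do the work, as an engineer would, in place of code of your own. Each camera call takes 0.05 s, during which the arm holds its last target. There are 200 camera calls.

## Working session

There is one attempt and no reset: what is moved stays moved. The work goes in short steps, Python scripts to look and compute and a tool call to move; the robot and the scene stay as the last step left them, time stands still between calls to the robot, and variables do not carry over. Pictures are saved under pics/ and viewed, at most 10 in all, crops included, and the job is handed in when it is done.

Besides the shell and the picture viewer there is one more tool, called after ">>>" in YAML: its name, and indented under it one key for each argument. play_rows: Moves the arm, as the interface text tells. Its arguments: {"type":"object","properties":{"moves":{"type":"string"},"newtons":{"type":"number"}},"required":["moves"]}

```bash
mkdir -p pics; cat > h.py <<'E'
from station import *
import numpy as np, cv2, pickle
def snap(n,f):
    d=get_image(n); cv2.imwrite(f'pics/{f}.png',d['color'][:,:,::-1]); pickle.dump(d,open(f'pics/{f}.pkl','wb')); return d
def load(f): return pickle.load(open(f'pics/{f}.pkl','rb'))
def ray(d,u,v):
    p=cv2.undistortPoints(np.array([[[u,v]]],float),np.array(d['mtx']),np.array(d['dist']))[0,0]
    R=np.array(d['R']);t=np.array(d['t'])
    return -R.T@t, R.T@np.array([p[0],p[1],1])
def onz(d,u,v,z):
    c,r=ray(d,u,v); return c+r*(z-c[2])/r[2]
def proj(d,X):
    R=np.array(d['R']); return cv2.projectPoints(np.array(X,float).reshape(-1,3),cv2.Rodrigues(R)[0],np.array(d['t'],float),np.array(d['mtx']),np.array(d['dist']))[0][:,0]
E
python3 - <<'E'
from h import *
a=snap('scene','s0');b=snap('side','d0')
s=sense();print(s['tcp_pos'],s['eef_rot'],s['t'])
for d in(a,b): print(-np.array(d['R']).T@d['t'])
cv2.imwrite('pics/both.png',cv2.resize(np.hstack([a['color'],b['color']])[:,:,::-1],(800,300)))
E
```

```text
[ 0.29388627 -0.66195828  0.23025105] [-9.72598707e-04  9.78248640e-01  2.07433322e-01 -2.63112274e-04] 0.1
[-0.10714733 -0.75324759  0.66096125]
[ 0.03153947 -0.65494023  0.59902038]
```

View pics/s0.png

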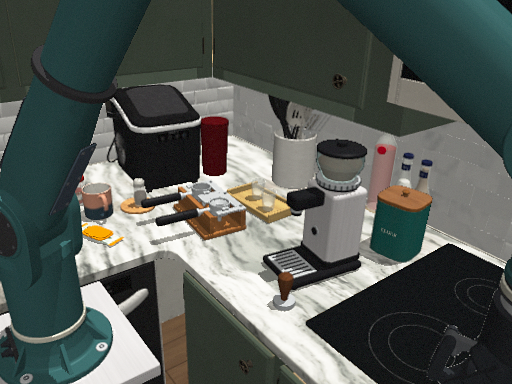

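View pics/d0.png

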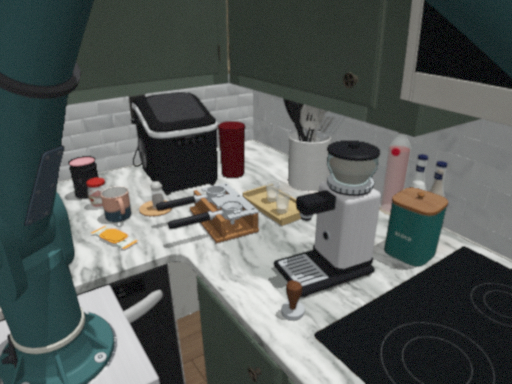

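The scene view shows the stand near (210,210), the tray at (260,200), the mat at (137,205), the grinder at (330,220) and the tamper at (285,290). I'll zoom in next.

```bash
python3 - <<'E'
from h import *
a=load('s0')['color'][160:250,110:310,::-1];b=load('d0')['color'][160:250,130:330,::-1]
cv2.imwrite('pics/z.png',cv2.resize(np.vstack([a[:75],b[5:80]]),None,fx=4,fy=4,interpolation=cv2.INTER_CUBIC))
E
```

```text
(no output)
```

View pics/z.png

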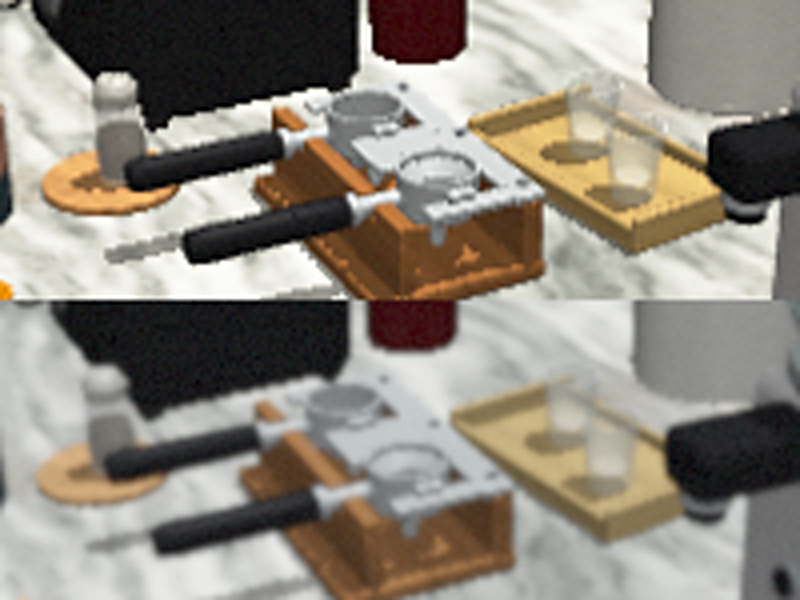

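The tray holds two glasses (crop at (595,115) and (635,165)) and the shaker stands on the mat, so I want the double. The near and far rims are at about (219,202) and (201,188) in the scene image. Next I'll compute positions.

```bash
python3 - <<'E'
from h import *
np.set_printoptions(precision=4,suppress=True)
a=load('s0');b=load('d0')
A=lambda x,y:(110+(x+.5)/4-.5,160+(y+.5)/4-.5)
B=lambda x,y:(130+(x+.5)/4-.5,165+(y-300+.5)/4-.5)
for n,d,F,L in(('scene',a,A,[(438,172,.082),(366,110,.082),(195,247,.064),(350,212,.064),(136,175,.064),(280,150,.064),(110,185,.008),(635,195,.01),(590,150,.01)]),
 ('side',b,B,[(410,468,.082),(342,407,.082),(163,540,.064),(315,505,.064),(112,463,.064),(255,440,.064),(100,475,.008),(610,485,.01),(570,440,.01)])):
    for x,y,z in L: print(n,onz(d,*F(x,y),z)[:2])
E
python3 - <<'E'
from h import *
w=snap('wrist','w0');s=sense()
print(-np.array(w['R']).T@w['t'],np.array(w['R'])[2])
for f,x0,y0,x1,y1 in(('s0',245,130,385,310),):
    c=load(f)['color'][y0:y1,x0:x1,::-1]; c2=load('d0')['color'][130:310,255:395,::-1]
    cv2.imwrite('pics/g.png',cv2.resize(np.hstack([c,c2]),(784,504),interpolation=cv2.INTER_CUBIC))
E
```

```text
scene [0.5271 0.2062]
scene [0.5397 0.3243]
scene [0.3492 0.2337]
scene [0.4613 0.2185]
scene [0.3626 0.3542]
scene [0.4691 0.3325]
scene [0.3823 0.4535]
scene [0.7116 0.206 ]
scene [0.7317 0.2893]
side [0.5256 0.2019]
side [0.5343 0.3181]
side [0.3501 0.2361]
side [0.4588 0.2214]
side [0.3632 0.364 ]
side [0.4687 0.3381]
side [0.3819 0.4561]
side [0.7098 0.2069]
side [0.7305 0.2888]
[ 0.35871161 -0.63391903  0.37412366] [-0.25145863 -0.11064948 -0.96152236]
```

View pics/g.png

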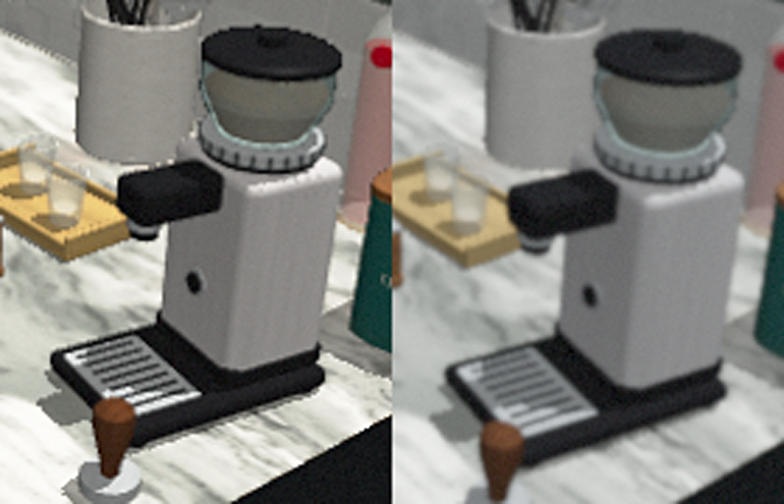

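The chute outlet is at about (297,213) in scene and (306,217.5) in side. The tamper is in front right of the grinder. Next come the grinder's position and yaw.

```bash
python3 - <<'E'
from h import *
np.set_printoptions(precision=4,suppress=True)
a=load('s0');b=load('d0')
A=lambda x,y:(245+(x+.5)/2.8-.5,130+(y+.5)/2.8-.5)
B=lambda x,y:(255+(x-392+.5)/2.8-.5,130+(y+.5)/2.8-.5)
def tri(p,q):
    (c1,r1),(c2,r2)=ray(a,*p),ray(b,*q)
    s=np.linalg.lstsq(np.c_[r1,-r2],c2-c1,rcond=None)[0]
    return (c1+s[0]*r1+c2+s[1]*r2)/2
print('tri chute',tri(A(145,233),B(535,245)))
for n,d,F,L in(('scene',a,A,[(145,234,.165),(127,224,.182),(152,226,.182),(222,208,.182),(135,446,.0),(322,384,.0),(53,355,.02),(112,486,.0)]),
 ('side',b,B,[(535,245,.165),(518,238,.182),(543,241,.182),(615,219,.182),(530,467,0.),(722,400,0.),(450,372,.02)])):
    for x,y,z in L: print(n,z,onz(d,*F(x,y),z)[:2])
E
```

```text
tri chute [ 0.5386 -0.0953  0.1794]
scene 0.165 [ 0.5557 -0.0789]
scene 0.182 [ 0.5326 -0.0806]
scene 0.182 [ 0.5473 -0.0949]
scene 0.182 [ 0.6193 -0.1041]
scene 0.0 [ 0.5101 -0.1342]
scene 0.0 [ 0.7127 -0.1652]
scene 0.02 [ 0.52   -0.0093]
scene 0.0 [ 0.4597 -0.1625]
side 0.165 [ 0.557  -0.0741]
side 0.182 [ 0.5328 -0.0807]
side 0.182 [ 0.5457 -0.0955]
side 0.182 [ 0.6181 -0.1009]
side 0.0 [ 0.5116 -0.1349]
side 0.0 [ 0.7096 -0.1649]
side 0.02 [ 0.5194 -0.014 ]
```

>>> play_rows:
  moves: "0.010 -0.011 -0.0035 0 0 0 0.085; 0.019 -0.0223 -0.0035 0 0 0 0.085; 0.019 -0.0223 -0.0035 0 0 0 0.085; 0.019 -0.0223 -0.0035 0 0 0 0.085; 0.019 -0.0223 -0.0035 0 0 0 0.085; 0.019 -0.0223 -0.0035 0 0 0 0.085; 0.019 -0.0223 -0.0035 0 0 0 0.085; 0.019 -0.0223 -0.0035 0 0 0 0.085; 0.019 -0.0223 -0.0035 0 0 0 0.085; 0.019 -0.0223 -0.0035 0 0 0 0.085; 0.019 -0.0223 -0.0035 0 0 0 0.085; 0.019 -0.0223 -0.0035 0 0 0 0.085; 0.019 -0.0223 -0.0035 0 0 0 0.085; 0.019 -0.0223 -0.0035 0 0 0 0.085; 0.019 -0.0223 -0.0035 0 0 0 0.085; 0.019 -0.0223 -0.0035 0 0 0 0.085; 0.019 -0.0223 -0.0035 0 0 0 0.085; 0.019 -0.0223 -0.0035 0 0 0 0.085; 0.019 -0.0223 -0.0035 0 0 0 0.085; 0.019 -0.0223 -0.0035 0 0 0 0.085"

```text
t: 1.82
tcp_pos: [0.4561, -0.1124, 0.3017]
eef_rot: [0.0, 0.978, 0.208, -0.0]
ft_force: [0.5, 0.5, -0.5]
width: 0.085
gripper_force: 0.0
```

>>> play_rows:
  moves: "0.0115 -0.027 0 0 0 0 0.085; 0.0115 -0.027 0 0 0 0 0.085; 0.0115 -0.027 0 0 0 0 0.085; 0.0115 -0.027 0 0 0 0 0.085; 0.0115 -0.027 0 0 0 0 0.085; 0.0115 -0.027 0 0 0 0 0.085; 0.0115 -0.027 0 0 0 0 0.085; 0.0115 -0.027 0 0 0 0 0.085; 0.0115 -0.027 0 0 0 0 0.085; 0.0115 -0.027 0 0 0 0 0.085; 0.0115 -0.027 0 0 0 0 0.085; 0.0115 -0.027 0 0 0 0 0.085; 0.0115 -0.027 0 0 0 0 0.085"

```text
t: 2.9
tcp_pos: [0.4495, 0.2682, 0.3014]
eef_rot: [0.0, 0.978, 0.208, -0.0]
ft_force: [-0.3, -0.7, 0.4]
width: 0.0847
gripper_force: 0.0
```

>>> play_rows:
  moves: "0 0 0 0 0 -7 0.085; 0 0 0 0 0 -7 0.085; 0 0 0 0 0 -7 0.085; 0 0 0 0 0 -7 0.085; 0 0 0 0 0 -7 0.085; 0 0 0 0 0 -7 0.085; 0 0 0 0 0 -7 0.085; 0 0 0 0 0 -7 0.085; 0 0 0 0 0 -7 0.085; 0 0 0 0 0 -7 0.085; 0 0 0 0 0 -7 0.085; 0 0 0 0 0 -7 0.085; 0 0 0 0 0 -7 0.085; 0 0 0 0 0 -7 0.085; 0 0 0 0 0 -7 0.085; 0 0 0 0 0 -7 0.085; 0 0 0 0 0 -7 0.085; 0 0 0 0 0 -7 0.085; 0 0 0 0 0 -7 0.085; 0 0 0 0 0 -7 0.085"

```text
t: 4.57
tcp_pos: [0.4498, 0.2667, 0.3013]
eef_rot: [0.0, 0.136, 0.991, -0.001]
ft_force: [-0.4, -0.2, -0.4]
width: 0.085
gripper_force: 0.0
```

```bash
python3 - <<'E'
from h import *
w=snap('wrist','w1');s=sense()
print(s['t'],s['tcp_pos'],s['eef_rot'],s['joint_positions'],-np.array(w['R']).T@w['t'],np.array(w['R'])[2])
E
```

```text
4.6167 [0.44988018 0.26658431 0.30111651] [-1.74961960e-04  1.34454412e-01  9.90919609e-01 -5.56123814e-04] [ 0.07509883  0.3665492  -0.89705404  1.95883235  0.34512603  0.97729877
  0.31412391] [0.38375056 0.28564583 0.44518264] [ 0.264965   -0.07579087 -0.96127483]
```

View pics/w1.png

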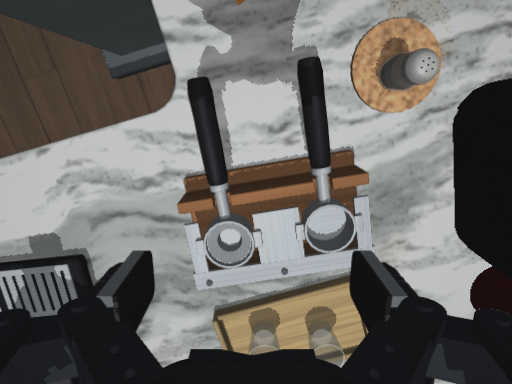

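The left basket at (230,242) has the narrow well, so it is the single. The right one at (330,226) is the double, in the +y berth. The shaker is on the mat and both glasses are on the tray. Now the double's handle axis.

```bash
cat >> h.py <<'E'
def handle(d,x0,y0,x1,y1,z,th=60):
    g=d['color'].max(2); m=np.zeros(g.shape,np.uint8); m[y0:y1,x0:x1]=(g[y0:y1,x0:x1]<th)
    n,l,st,_=cv2.connectedComponentsWithStats(m); k=1+st[1:,4].argmax()
    v,u=np.where(l==k); rows=range(v.min()+4,v.max()-3)
    P=np.array([onz(d,u[v==r].mean(),r,z)[:2] for r in rows])
    ends=[onz(d,u[v==r].mean(),r,z)[:2] for r in(v.min(),v.max())]
    vx,vy,px,py=cv2.fitLine(P.astype(np.float32),cv2.DIST_HUBER,0,.001,.001).ravel()
    if vx<0: vx,vy=-vx,-vy
    return ends,np.array([px,py]),np.array([vx,vy]),np.degrees(np.arctan2(vy,vx)),st[k]
E
python3 - <<'E'
from h import *
np.set_printoptions(precision=4,suppress=True)
d=load('w1')
for b in((290,50,335,180),(180,70,235,190)): print(*handle(d,*b,.064))
print('rims',onz(d,329,226,.082),onz(d,229,243,.082))
E
```

```text
[array([0.3574, 0.36  ]), array([0.4745, 0.3341])] [0.4144 0.3484] [ 0.9945 -0.1049] -6.0224266 [ 297   57   34  112 2552]
[array([0.3447, 0.2401]), array([0.4623, 0.2145])] [0.4019 0.2285] [ 0.9941 -0.1084] -6.224859 [ 188   77   40  109 2382]
rims [0.5419 0.3341 0.082 ] [0.5312 0.216  0.082 ]
```

>>> play_rows:
  moves: "0 0 0 0 0 -4.75 0.085; 0 0 0 0 0 -4.75 0.085; 0.0076 0.0194 0 0 0 0 0.085; 0.0076 0.0194 0 0 0 0 0.085; 0.0076 0.0194 0 0 0 0 0.085; 0.0076 0.0194 0 0 0 0 0.085; 0 0 0.03 0 0 0 0.085; 0 0 0.03 0 0 0 0.085; 0 0 0.03 0 0 0 0.085; 0 0 0.03 0 0 0 0.085; 0 0 0.03 0 0 0 0.085; 0 0 0 0 0 0 0.085; 0 0 0 0 0 0 0.085"

```text
t: 5.7
tcp_pos: [0.4284, 0.3465, 0.1506]
eef_rot: [-0.001, 0.057, 0.998, -0.001]
ft_force: [-0.3, 0.1, 0.2]
width: 0.0846
gripper_force: 0.0
```

```bash
python3 - <<'E'
from h import *
np.set_printoptions(precision=4,suppress=True)
w=snap('wrist','w2');s=sense()
print(s['t'],s['tcp_pos'],s['eef_rot'],s['joint_positions'])
print(proj(w,[[.428,.347,.064],[.357,.353,.064],[.475,.341,.064],[.543,.334,.082]]))
E
```

```text
5.75 [0.4293 0.3478 0.1521] [0.     0.0574 0.9984 0.0001] [-0.2097  0.5963 -0.7719  2.0394  0.6135  0.7483  0.092 ]
[[252.5876 200.1694]
 [249.4872  97.1037]
 [251.7252 259.992 ]
 [252.6508 351.9173]]
```

View pics/w2.png

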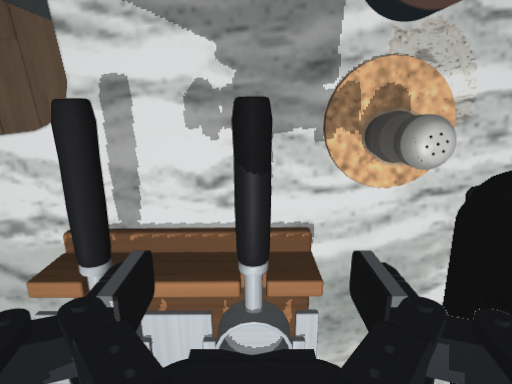

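The handle lies midway between the fingers (u≈252) and straight, with its tip at (252,97) as predicted. I'll descend and grip.

>>> play_rows:
  moves: "0 0 0.027 0 0 0 0.085; 0 0 0.027 0 0 0 0.085; 0 0 0.027 0 0 0 0.085; 0 0 0.019 0 0 0 0.085; 0 0 0.006 0 0 0 0.085; 0 0 0 0 0 0 0.085; 0 0 0 0 0 0 0.01; 0 0 0 0 0 0 0.01; 0 0 0 0 0 0 0.01; 0 0 0 0 0 0 0.01; 0 0 0 0 0 0 0.01; 0 0 0 0 0 0 0.01; 0 0 0 0 0 0 0.01; 0 0 0 0 0 0 0.01; 0 0 0 0 0 0 0.01; 0 0 0 0 0 0 0.01"
  newtons: 80

```text
t: 7.08
tcp_pos: [0.4302, 0.3474, 0.046]
eef_rot: [0.001, 0.057, 0.998, 0.0]
ft_force: [-0.5, -0.9, 5.8]
width: 0.025
gripper_force: 81.0
```

>>> play_rows:
  moves: "0 0 -0.005 0 0 0 0.01; 0 0 -0.01 0 0 0 0.01; 0 0 -0.015 0 0 0 0.01; 0 0 -0.015 0 0 0 0.01; 0 0 -0.015 0 0 0 0.01; 0 0 -0.015 0 0 0 0.01; 0 0 -0.01 0 0 0 0.01; 0 0 -0.005 0 0 0 0.01; 0 0 0 0 0 0 0.01; 0 0 0 0 0 0 0.01"

```text
t: 7.92
tcp_pos: [0.4295, 0.3468, 0.135]
eef_rot: [-0.0, 0.057, 0.998, -0.0]
ft_force: [-0.4, -0.1, -2.5]
width: 0.025
gripper_force: 80.1
```

```bash
python3 - <<'E'
from h import *
np.set_printoptions(precision=4,suppress=True)
w=snap('wrist','w3');a=snap('scene','s3');b=snap('side','d3');s=sense()
print(s['t'],s['tcp_pos'],s['eef_rot'],s['ft_force'],s['wrist_torque'])
c=np.hstack([w['color'],np.zeros((384,8,3),np.uint8)])
e=np.vstack([cv2.resize(x['color'][140:245,x0:x0+157],(280,187),interpolation=cv2.INTER_CUBIC) for x,x0 in((a,110),(b,130))])
c=np.hstack([c,np.vstack([e,np.zeros((10,280,3),np.uint8)])])
cv2.imwrite('pics/c3.png',c[:,:,::-1])
E
```

```text
8.0667 [0.4293 0.3466 0.1344] [-0.0007  0.0572  0.9984 -0.0007] [ 0.2647 -0.2556 -2.4131] [ 0.0084  0.2295 -0.051 ]
```

View pics/c3.png

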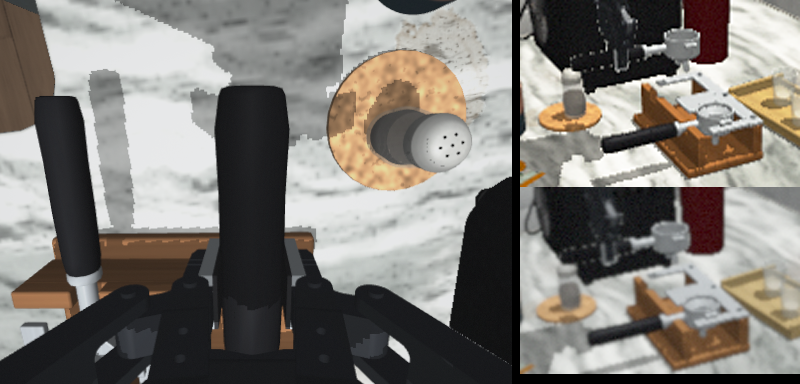

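The double is out and the single is undisturbed. I'll zoom on the chute to refine its position, and check the double's rim in scene and side as well.

```bash
python3 - <<'E'
from h import *
a=load('s3')['color'][:,:,::-1];b=load('d3')['color'][:,:,::-1]
f=lambda im,x,y:cv2.resize(im[y:y+36,x:x+50],(400,288),interpolation=cv2.INTER_CUBIC)
cv2.imwrite('pics/z3.png',np.vstack([np.hstack([f(a,280,184),f(a,175,148)]),np.hstack([f(b,292,188),f(b,185,152)])]))
E
```

```text
(no output)
```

View pics/z3.png

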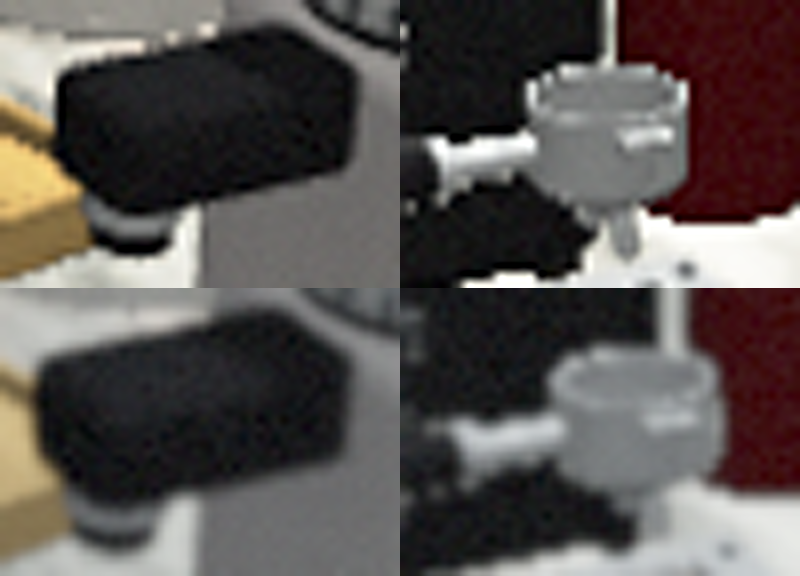

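The chute's outlet ring is at z3 (131,234) in scene and (112,242) in side. The rim ellipse centres are at about (607,97) and (635,92).

```bash
python3 - <<'E'
from h import *
np.set_printoptions(precision=4,suppress=True)
a=load('s3');b=load('d3')
S=lambda x,y,x0,y0:(x0+(x+.5)/8-.5,y0+(y+.5)/8-.5)
print('chute',onz(a,*S(131,234,280,184),.165),onz(b,*S(112,242,292,188),.165))
s=sense();g=s['tcp_pos']
rim=np.array([g[0]+.115*.9945-.0005,g[1]-.115*.105,g[2]+.019+.018])
print('rim exp',rim, onz(a,*S(207,97,175,148),rim[2]),onz(b,*S(235,92,185,152),rim[2]))
for d,c in((a,(207,97,175,148)),(b,(235,92,185,152))): print(proj(d,rim),S(*c))
# expected lug/neck: rim lower spouts tip, neck front end
X=np.array([.9945,-.105,0])
print((proj(a,[rim-.067*X-[0,0,.018]])-[175,148])*8+[400,0],(proj(b,[rim-.067*X-[0,0,.018]])-[185,152])*8+[400,288])
print('tip pred',proj(load('w3'),[rim-.189*X-[0,0,.018],rim-.189*X-[0,0,.005]]), handle(load('w3'),210,70,295,240,rim[2]-.018,50)[3])
E
```

```text
chute [ 0.5562 -0.0766  0.165 ] [ 0.5547 -0.0761  0.165 ]
rim exp [0.5432 0.3345 0.1714] [0.5395 0.3247 0.1714] [0.5395 0.326  0.1714]
[[199.7558 158.4345]] (200.4375, 159.6875)
[[213.6546 161.9653]] (213.9375, 163.0625)
[[433.0244 159.6748]] [[464.5444 444.7602]]
tip pred [[248.887   83.7681]
 [248.5065  81.6701]] -6.531882
```

>>> play_rows:
  moves: "0 0 0 0 0 1.9 0.01; -0.002 -0.01 0 0 0 0 0.01; -0.0043 -0.0201 0 0 0 0 0.01; -0.0043 -0.0201 0 0 0 0 0.01; -0.0043 -0.0201 0 0 0 0 0.01; -0.0043 -0.0201 0 0 0 0 0.01; -0.0043 -0.0201 0 0 0 0 0.01; -0.0043 -0.0201 0 0 0 0 0.01; -0.0043 -0.0201 0 0 0 0 0.01; -0.0043 -0.0201 0 0 0 0 0.01; -0.0043 -0.0201 0 0 0 0 0.01; -0.0043 -0.0201 0 0 0 0 0.01; -0.0043 -0.0201 0 0 0 0 0.01; -0.0023 -0.0101 0 0 0 0 0.01; -0.002 -0.016 0.007 0 0 0 0.01; -0.002 -0.016 0.007 0 0 0 0.01; -0.002 -0.016 0.007 0 0 0 0.01; -0.002 -0.012 0.007 0 0 0 0.01; -0.001 -0.008 0.004 0 0 0 0.01; 0 0 0 0 0 0 0.01"

```text
t: 9.73
tcp_pos: [0.443, 0.03, 0.1019]
eef_rot: [-0.002, 0.075, 0.997, -0.001]
ft_force: [-0.1, 0.0, -3.6]
width: 0.0251
gripper_force: 80.0
```

```bash
cat > c.py <<'E'
from h import *
import sys
np.set_printoptions(precision=4,suppress=True)
n=sys.argv[1];a=snap('scene','s'+n);b=snap('side','d'+n);s=sense()
g=s['tcp_pos'];q=s['eef_rot'];yaw=2*np.arctan2(q[2],q[1])+np.pi;X=np.array([np.cos(yaw),np.sin(yaw),0])
rim=g+.115*X+[0,0,.037]
print(s['t'],g,q,'handle yaw',np.degrees(yaw),'rim',rim,s['ft_force'],s['width'],s['gripper_force'])
out=[]
for d in(a,b):
    p=proj(d,rim)[0];x0,y0=int(p[0])-30,int(p[1])-30
    im=cv2.resize(d['color'][y0:y0+56,x0:x0+80,::-1],(640,448),interpolation=cv2.INTER_CUBIC)[:,:400] if 0 else cv2.resize(d['color'][y0:y0+60,x0:x0+66,::-1],(396,360),interpolation=cv2.INTER_CUBIC)
    print('crop origin',x0,y0,'scale 6; rim pred',(p-[x0,y0]+.5)*6-.5,'chute pred',(proj(d,[.5555,-.075,.165])[0]-[x0,y0]+.5)*6-.5)
    out.append(im)
cv2.imwrite(f'pics/c{n}.png',np.hstack(out))
E
python3 c.py 4
```

```text
9.8333 [0.4443 0.0329 0.1031] [-0.0001  0.0737  0.9973  0.0005] handle yaw 351.55175118974387 rim [0.558  0.016  0.1401] [ 0.4077  0.2843 -3.1898] 0.024521176825111117 80.0282371044159
crop origin 241 177 scale 6; rim pred [182.6142 183.0622] chute pred [328.1047 216.2928]
crop origin 251 181 scale 6; rim pred [186.1741 183.6442] chute pred [329.5558 221.6606]
```

View pics/c4.png

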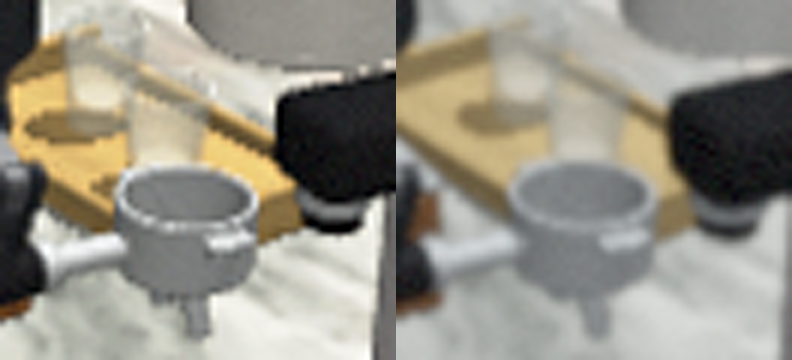

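The rim's ellipse centre is at (187,199) in scene and (186,193) in side. That is a little low, by the same bias I see with the seated rim. The chute is at (330,217) and (328,223). Sliding under now.

>>> play_rows:
  moves: "-0.0008 -0.006 -0.001 0 0 0 0.01; -0.0015 -0.0104 -0.001 0 0 0 0.01; -0.0015 -0.0104 -0.001 0 0 0 0.01; -0.0015 -0.0104 -0.001 0 0 0 0.01; -0.0015 -0.0104 -0.001 0 0 0 0.01; -0.0015 -0.0104 -0.001 0 0 0 0.01; -0.0015 -0.0104 0 0 0 0 0.01; -0.0015 -0.0104 0 0 0 0 0.01; -0.001 -0.0045 0 0 0 0 0.01; 0 0 0 0 0 0 0.01; 0 0 0 0 0 0 0.01; 0 0 0 0 0 0 0.01; 0 0 0 0 0 0 0.01"

```text
t: 10.92
tcp_pos: [0.4442, -0.0509, 0.1094]
eef_rot: [0.0, 0.073, 0.997, 0.0]
ft_force: [0.2, 0.7, -3.0]
width: 0.025
gripper_force: 80.0
```

```bash
sed -i 's/.5555,-.075,.165/.558,-.068,.165/' c.py; python3 c.py 5
```

```text
11.0167 [ 0.4442 -0.0511  0.1093] [0.     0.0731 0.9973 0.0002] handle yaw 351.61198553944683 rim [ 0.5579 -0.0678  0.1463] [-0.5174 -0.1899 -3.3466] 0.025014214303971372 80.0376570224762
crop origin 263 188 scale 6; rim pred [185.2199 183.1803] chute pred [188.862  141.7331]
crop origin 273 193 scale 6; rim pred [187.6998 183.0325] chute pred [190.5544 140.3832]
```

View pics/c5.png

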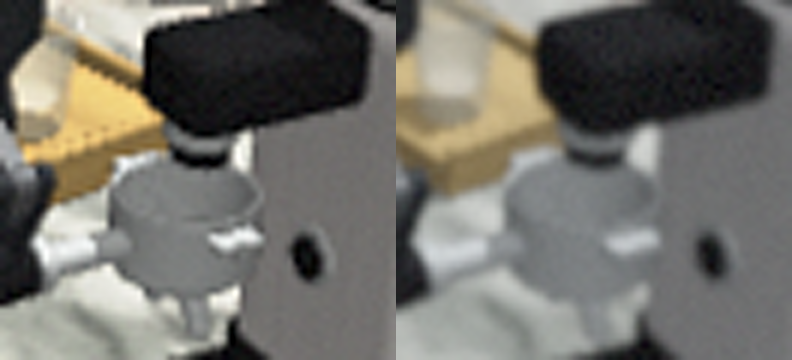

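In scene the chute ring centre is at (198,152) and the rim centre at (185,193). In side they are at (201,149) and (184,192). The rim should shift about 4 mm to image-right. I'll check tilt numerically from the handle's apparent width in the wrist view.

```bash
python3 - <<'E'
from h import *
np.set_printoptions(precision=4,suppress=True)
snap('wrist','w5')
# apparent width and lateral position of handle, by distance from rim s, assuming it level at height z
def prof(f,grip,yaw,z):
    d=load(f);g=d['color'].max(2);X=np.array([np.cos(yaw),np.sin(yaw),0]);Y=np.array([-X[1],X[0],0]);o=[]
    for s in(-.180,-.17,-.16,-.15,-.145):
        c=np.array([*grip,z])+(s+.115)*X; p=proj(d,c)[0]; r=int(round(p[1])); row=g[r,180:320]<60
        u=np.where(row)[0]+180; u=u[abs(u-p[0])<60]
        L=onz(d,u.min()-.5,r,z);R=onz(d,u.max()+.5,r,z); o.append([s*1e3,abs((L-R)@Y)*1e3,((L+R)/2-c)@Y*1e3])
    return np.array(o)
y=np.radians(-6.5)
for a in(('w2',(.4285,.347),y,.064),('w3',(.4285,.3467),y,.1535),('w5',(.4437,-.051),np.radians(-8.4),.1283)): print(a[0]);print(prof(*a))
for f in('w2','w3','w5'):
    d=load(f);g=d['color'].max(2)<60; print(f,[(v) for v in range(60,130) if g[v,235:265].mean()>.8][:2])
E
```

```text
w2
[[-180.       24.7369   -0.4704]
 [-170.       27.0589   -0.8109]
 [-160.       26.6985   -0.4745]
 [-150.       25.6168   -0.4761]
 [-145.       25.7845   -0.4772]]
w3
[[-180.       25.4848    0.271 ]
 [-170.       27.1745    0.4514]
 [-160.       26.6163    0.2598]
 [-150.       25.6479    0.2542]
 [-145.       25.9124    0.2515]]
w5
[[-180.       25.4139   -0.0024]
 [-170.       27.0793    0.1925]
 [-160.       26.1672    0.2065]
 [-150.       25.5829    0.0267]
 [-145.       25.456     0.2273]]
w2 [97, 98]
w3 [86, 87]
w5 [86, 87]
```

The tilt is negligible, and a chute at (0.5615,-0.072) also fits the base edges (69 mm against 70, 50 against 48). Small final correction.

>>> play_rows:
  moves: "-0.002 -0.0018 0.0005 0 0 0 0.01; -0.002 -0.0018 0.0005 0 0 0 0.01; 0 0 0 0 0 0 0.01; 0 0 0 0 0 0 0.01; 0 0 0 0 0 0 0.01; 0 0 0 0 0 0 0.01; 0 0 0 0 0 0 0.01; 0 0 0 0 0 0 0.01"

```text
t: 11.73
tcp_pos: [0.4475, -0.0558, 0.1083]
eef_rot: [-0.0, 0.074, 0.997, -0.0]
ft_force: [-0.1, -0.4, -2.1]
width: 0.0245
gripper_force: 80.1
```

```bash
python3 c.py 6 | head -1; python3 -c "
from station import *
print(hand_in())"
```

```text
11.8333 [ 0.4475 -0.0559  0.1083] [-0.      0.0737  0.9973 -0.    ] handle yaw 351.5429652914906 rim [ 0.5612 -0.0728  0.1453] [ 0.7083 -0.3711 -2.9329] 0.024756346964883266 80.05571365356445
the job is handed in; nothing more can be done
None
```

Handed in at 11.8 s: both glasses were on the tray, so the arm is holding the double portafilter by its handle under the chute, level, with its rim about 20 mm below the outlet and centred to within a few millimetres by my camera measurements; the judge's verdict was not shown.

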